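Load a sample cylinder between the centres of a rotator

TASK

Load the long sample cylinder into the rotator: without lifting it, roll it gently from the loading shelf down into the groove, then push the sliding tailstock up until the cylinder is held between the two centres with no end play, and then turn the tailstock's clamp knob clockwise to its stop. Leave everything else on the bench and the shelf where it is.

Things in the scene. Friction and masses are not known exactly. Their poses are not given: they have to be found in the camera images.
- rotator: White bench machine, 210 x 410 mm, fixed to the bench; its position and yaw vary. Origin at bench height below its centre line. x: across it, away from the robot at yaw 0; y: along the centre line, from tailstock to headstock; z up. Centre line: x = 0, z = 60.6 mm. White rail at the far side, x = 36 to 50, top z = 63 mm. Below, lengths in mm are in this frame.
- shelf_edge (a point): Middle of the loading shelf's edge at the groove, x = -17, z = 45. The level shelf spans x = -160 to -17, y = -210 to 136, with a 5 mm lip at x = -160 to -154. Beyond the edge an aluminium groove runs along y (near side falls at 30 degrees, far side rises at 50 degrees to z = 63). It carries the cylinder with its axis on the centre line, 6.4 mm lower than on the shelf.
- head_tip (a point): Tip of the headstock's fixed steel cone (centre), y = 119, on the centre line. The cone is 16 mm long, 6 mm wide at the tip, 26 mm at the root, and points to -y out of a white block (x = -45 to 45, y = 135 to 187, top z = 115). The cylinder must lie wholly on the -y side of this tip as it rolls into the groove.
- cylinder: Long sample cylinder, aluminium with black ends, 150 mm long, 44 mm thick, about 0.3 kg, lying on the loading shelf, free to roll. Origin at its middle, on its axis; own y along its axis. The ends are alike: each has a central socket 22 mm wide, 14 mm deep, which takes a cone 12.8 mm deep. It slides along the groove when pushed. Held between both cones its origin is at y = 56.8.
- tailstock (a joint): Slide of the tailstock, a dark steel block 60 x 60 mm (x = -30 to 30, z = 46 to 98) over the groove. In m: 0 = fully back, grows towards the headstock; starts at 0 to 0.04. It stays where it is left; pushing takes 5 to 7 N, whatever the knob's angle. At 0.130 the cylinder is held between both cones without play; its own end stop is at 0.150.
- tail_tip (a point): Tip of the tailstock's steel cone, like the headstock's but pointing to +y, on the centre line; at y = -135.4 when the slide is at 0.
- tail_back (a point): Point on the middle line of the tailstock's free back face (looking to -y), at z = 85, 13 mm under its top edge; at y = -211.4 when the slide is at 0.
- clamp (a joint): Clamp knob on top of the tailstock, in rad: 0 = free, grows as it is turned clockwise seen from above, stop at 1.4 = locked. It starts at 0 to 0.2. Turning takes about 0.05 N m and it stays where it is left. At 0 its bar lies across the machine (along the rotator's x).
- clamp_grip (a point): Point to grip on the clamp knob: on its upright axis at z = 117, the mid-height of its black bar, which is 58 mm long, 14 mm wide and 22 mm high (z = 106 to 128). It is 30 mm from the tailstock's back face and travels with the tailstock.
- short_cylinder: Bystander: a like cylinder but only 90 mm long, standing upright on the bench beyond the rotator. Origin at its underside.
- jar: Bystander: small jar, 34 mm wide and 45 mm high, standing on the loading shelf near the tailstock end. Origin at its underside.
- wrench: Bystander: steel wrench 140 mm long lying beyond the rotator.
- tip_box: Bystander: grey closed box 80 x 120 x 50 mm beyond the rotator. Origin at its underside.
- bottle_a: Bystander: amber bottle 64 mm wide, 150 mm high, at the left side of the bench.
- bottle_b: Bystander: white bottle 64 mm wide, 130 mm high, at the left side of the bench.
Things that resemble listed ones, but are neither listed nor needed, are in the scene too. What is shaped like the cylinder but pink or turquoise is not meant.

How it is judged:
On the way, in this order (a step that is already met when the one before it is completed fails the run):
1. the cylinder lies in the groove, on the centre line (x of cylinder in the frame of rotator between -0.003 and 0.003 m and z of cylinder in the frame of rotator between 0.0576 and 0.0636 m and angle between the y axis of cylinder and the y axis of rotator, either way round below 0.04 rad), for 0.2 s.
2. the tailstock is up and the cylinder is held between both centres (all of step 1 and y of cylinder in the frame of rotator between 0.0528 and 0.06 m and value of joint tailstock between 0.1265 and 0.1345 m), for 0.2 s.
3. the clamp knob is turned to its stop (value of joint clamp above 1.2 rad), for 0.2 s.
At the end, for the whole second after the job is handed in: The cylinder lies at rest on the centre line (within 3 mm and 0.04 rad), its middle at y = 52.8 to 60 mm in the rotator's frame, the tailstock at 0.1265 to 0.1345 m (so both cones are in its sockets with at most about 3.5 mm of end play), and the clamp knob is beyond 1.2 rad (all of step 2 and value of joint clamp above 1.2 rad and linear speed of cylinder below 0.02 m/s and velocity of joint tailstock below 0.01 m/s); the robot touches nothing.
It fails at once if the cylinder is not rolled gently (faster than 0.6 m/s) (linear speed of cylinder above 0.6 m/s).
It fails at once if the cylinder is lifted (its axis over 80 mm high; 67 mm on the shelf) (height (world z) of cylinder above 0.08 m).
It fails at once if the cylinder falls off the machine (height (world z) of cylinder below 0.045 m).
It fails at once if a bystander is moved by more than 30 mm (distance of any of short_cylinder, jar, wrench, tip_box, bottle_a, bottle_b from where it was at the start of the episode above 0.03 m).
It also fails if it takes over 58 s, if anything falls off the work surface, if the arm or the gripper's body presses on something with over 40 N, if the wrist force passes 120 N, or if a joint passes its speed limit or range.

ROBOT

A 6-joint arm with a two-finger parallel gripper is mounted at the origin on the work surface. World frame = base frame: x ahead of the robot, y to its left, z up, the work surface at z = 0. Lengths are in m, angles in rad, forces in N, time in s.
With the tool pointing down it reaches from about 0.325 to 0.875 m from the base axis. Payload 4.4 kg.
Tool frame: the origin (TCP) lies midway between the tips of the shut fingers; the grasp point (between the pads) lies 19 mm behind it; z points along the fingers, y is the line along which they close (so a half turn about z gives the same grasp; the last joint's range is limited). The gripper opens to 85 mm and grips with 20 to 120 N. Pads are 22 mm wide; open, the fingers measure 114 mm over their backs; the gripper's body (76 mm by 85 mm) begins 54 mm behind the grasp point. The pads swing forward as they close: fully open they stand 13 mm farther back than shut.
Start: joints at [1.02, 0.207, 1.542, -0, 1.393, -0.15], TCP at [0.224, 0.53, 0.231] pointing down, gripper open.
Joint ranges: [-2.73, 2.73], [-0.86, 2.22], [0.23, 2.46], [-1.11, 4.25], [0.08, 2.63], [-2.82, 2.82]. Speed limits (rad/s): [2.79, 2.79, 3.14, 3.14, 3.14, 3.14].

INTERFACE

Orientations are given as a unit quaternion [x, y, z, w].
In Python, from rig import env gives the robot as it stands.
- The arm moves only by the tool apply_moves, never from a script. Its argument "commands" is a list of rows, each an object of numbers: "claw": the opening, from -1 (shut) to 1 (fully open); "tx", "ty", "tz": the shift along the world's x, y, z as a fraction of full scale; "wx", "wy", "wz": the turn, a rotation vector about the world's x, y, z as a fraction of full scale. A call has exactly 8 rows; each row is the pose to reach, as a shift and turn from the pose commanded when the call began; what a row does not reach only later rows make up. Full scale, the value 1, is 1000 mm for a shift and 45 degrees for a turn. A row lasts 1/12 s, in which the tool goes at most 41.7 mm and 7.16 degrees, less where a joint would pass 70% of its speed; a pose out of reach is approached as far as the arm can. A call with a number of a shift or a turn outside -1 to 1 is refused whole. A call with a gripper value outside its range is refused whole. The fingers move at their own pace and stop on an object; the grip force is fixed at half the most. Time passes only in rows, so rows that repeat a pose let the fingers close, or fill a call up. It gives the time, the measured TCP pose, the force, the opening and the grip force at its end, in the units of the state.
- env.get_obs(): the state, without advancing time (a new reading comes with each control period).
- env.read_camera(name): name is "side" or "top"; returns a dict with "img" (420x560x3 uint8, red, green, blue), "depth" (420x560 float32, m along the optical axis (not along the pixel's ray), 0 where there is no reading), "mtx" (3x3 intrinsics, pixels), "camera_from_world" (4x4, takes a point from world to camera coordinates). Camera axes: x right, y down, z forward; pixel columns grow to the right and rows downward; lengths in m; the calibration is good to about 2 mm. A picture is of the moment at which its call begins.
- env.sign_off(): hands the job in; it is judged then, once.
The state is a dict: "clock": time; "q": joint angles; "qd": joint speeds; "joint_efforts": joint torques, N m; "tcp_pos": TCP position; "tool_rot": TCP orientation; "ft_force": force on the tool from outside, world axes, zero at the start; "moment": the same for the moment, N m; "width": opening from 0.0 (shut) to 1.0 (fully open); "grip_force": force on a finger pad.
Only numpy, scipy, OpenCV 4.12 (cv2) and the standard library are available. Lean on these libraries where they do the work, as an engineer would, in place of code of your own. Each camera call takes 0.05 s, during which the arm holds its last target. There are 200 camera calls.

## Working session

There is one attempt and no reset: what is moved stays moved. The work goes in short steps, Python scripts to look and compute and a tool call to move; the robot and the scene stay as the last step left them, time stands still between calls to the robot, and variables do not carry over. Pictures are saved under pics/ and viewed, at most 10 in all, crops included, and the job is handed in when it is done.

Besides the shell and the picture viewer there is one more tool, called by a JSON object that holds its "name" and its "arguments", one argument or row to a line. apply_moves: Moves the arm, as the interface text tells. Shift numbers are shares of 1000 mm and turn numbers shares of 45 degrees, none past 1 either way. Its arguments: {"type":"object","properties":{"commands":{"type":"array","items":{"type":"object","properties":{"claw":{"type":"number"},"tx":{"type":"number"},"ty":{"type":"number"},"tz":{"type":"number"},"wx":{"type":"number"},"wy":{"type":"number"},"wz":{"type":"number"}}}}},"required":["commands"]}

```bash
ls; mkdir -p pics; cat > h.py <<'E'
import numpy as np, cv2
from rig import env
def cam(n):
    c=env.read_camera(n); return c
def save(c,f): cv2.imwrite('pics/'+f,c['img'][:,:,::-1])
def cloud(c):
    """world xyz for each pixel from depth"""
    K=c['mtx'];d=c['depth'];v,u=np.mgrid[:d.shape[0],:d.shape[1]]
    p=np.stack([(u-K[0,2])/K[0,0]*d,(v-K[1,2])/K[1,1]*d,d,np.ones_like(d)],-1)
    w=p@np.linalg.inv(c['camera_from_world']).T
    w[d==0]=np.nan
    return w[...,:3]
def proj(c,p):
    q=c['camera_from_world']@np.r_[p,1]; q=c['mtx']@q[:3]; return q[:2]/q[2]
E
python3 - <<'E'
from h import *
for n in('top','side'):
    c=cam(n);save(c,n+'0.png');np.savez(n+'0.npz',**c);T=np.linalg.inv(c['camera_from_world']);print(n,T[:3,3].round(3),T[:3,2].round(3),T[:3,0].round(3))
print(env.get_obs())
E
```

```text
pics
top [0.321 0.103 1.284] [ 0.164 -0.024 -0.986] [ 0.015 -1.     0.026]
side [ 0.38  -0.567  0.802] [ 0.148  0.667 -0.73 ] [ 0.978 -0.207  0.009]
{'clock': 0.1, 'q': array([ 1.02050777e+00,  2.07369462e-01,  1.54284719e+00, -2.19120781e-05,
        1.39353418e+00, -1.50518995e-01]), 'qd': array([-0.00143342,  0.00027301, -0.00309038, -0.00034978, -0.00156601,
       -0.00064446]), 'joint_efforts': array([-1.34930510e-04, -3.84089756e+01, -2.92549235e+01, -2.28227232e-04,
        4.87597397e-03, -1.58722281e-05]), 'tcp_pos': array([0.223444  , 0.5290369 , 0.23020509]), 'tool_rot': array([ 1.98554388e-01,  9.80089277e-01, -1.01721909e-03, -3.60299630e-04]), 'ft_force': array([-0.13086464, -0.28071696,  0.42650623]), 'moment': array([-0.02536486,  0.00743069,  0.0378534 ]), 'grip_force': 0.0, 'width': 0.9966448343652613}
```

View pics/top0.png

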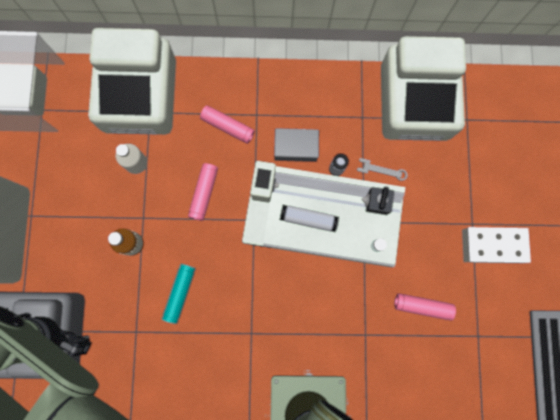

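View pics/side0.png

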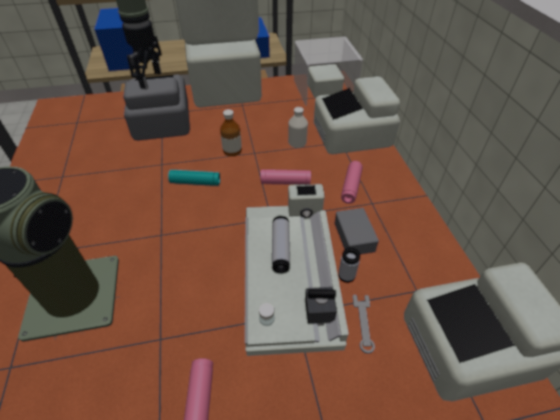

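The top view shows the rotator at (245–405, 160–265) px, with the headstock left, the tailstock and knob at (380,200) and the jar at (380,245). The candidates shaped like the cylinder are aluminium with black ends at (310,218), pink at (227,124), (203,192) and (425,307), and turquoise at (178,294), plus the upright short one at (340,162). Only the one at (310,218) is aluminium, long and on the shelf. I'll measure it and confirm in a crop.

```bash
cat > m.py <<'E'
from h import *
c=dict(np.load('top0.npz'));W=cloud(c);s=dict(np.load('side0.npz'));S=cloud(s)
def box(W,z0,z1,u0,u1,v0,v1):
    m=np.zeros(W.shape[:2],bool);m[v0:v1,u0:u1]=1
    m&=(W[...,2]>z0)&(W[...,2]<z1);return m
def rect(P): return cv2.minAreaRect((P[:,:2]*1000).astype(np.float32))
base=box(W,.03,.2,235,415,150,275)
base=cv2.morphologyEx(base.astype(np.uint8),cv2.MORPH_OPEN,np.ones((3,3)))
n,l,st,_=cv2.connectedComponentsWithStats(base);k=1+st[1:,4].argmax();print(st)
P=W[l==k];sh=P[P[:,2]<.052];print('base',rect(sh), 'shelf z',np.median(sh[:,2]))
blk=box(W,.105,.125,235,300,150,220);print('headtop',blk.sum(),rect(W[blk]),np.median(W[blk][:,2]))
tl=box(W,.088,.135,355,410,170,225);print('tail',tl.sum(),rect(W[tl]),np.percentile(W[tl][:,2],[5,50,95]))
kn=box(W,.115,.135,355,410,170,225);print('knob',kn.sum(),rect(W[kn]),W[kn].mean(0))
cy=box(W,.055,.12,270,350,195,240);print('cyl',cy.sum(),rect(W[cy]),W[cy].max(0))
rail=box(W,.057,.07,270,365,165,200);print('rail',rail.sum(),rect(W[rail]))
jar=box(W,.075,.12,365,395,230,258);print('jar',jar.sum(),W[jar].mean(0),rect(W[jar]))
for n,cc,b in(('t',c,(230,150,415,275)),('s',s,(235,170,350,355))):
    i=cc['img'][b[1]:b[3],b[0]:b[2],::-1];i=cv2.resize(i,None,fx=3 if n=='s' else 4,fy=3 if n=='s' else 4,interpolation=cv2.INTER_CUBIC);cv2.imwrite('pics/c%s.png'%n,i)
E
python3 m.py
```

```text
[[     0      0    560    420 223696]
 [   275    150     44      9    382]
 [   330    153     19     21    295]
 [   251    161    154    106  10827]]
base ((501.35009765625, -39.07398986816406), (403.6416015625, 192.89976501464844), 81.60245513916016) shelf z 0.04482712802888145
headtop 713 ((589.484619140625, 124.12287902832031), (51.7997932434082, 90.5140609741211), 81.74583435058594) 0.11491280954831717
tail 571 ((545.331298828125, -179.76919555664062), (60.52284240722656, 61.01199722290039), 81.22433471679688) [0.09257218 0.09893027 0.12919096]
knob 138 ((544.7992553710938, -180.01544189453125), (14.806092262268066, 56.05564498901367), 77.92507934570312) [ 0.5447094  -0.17864374  0.12635905]
cyl 990 ((502.63177490234375, 21.30206298828125), (186.4874267578125, 52.45670700073242), 74.2289810180664) [0.55297948 0.105656   0.11400043]
rail 901 ((600.294921875, -23.07745361328125), (242.35415649414062, 82.90257263183594), 85.68568420410156)
jar 133 [ 0.43074588 -0.17487933  0.08924297] ((431.0893859863281, -175.4521026611328), (30.132049560546875, 29.47515106201172), 67.21530151367188)
```

View pics/ct.png

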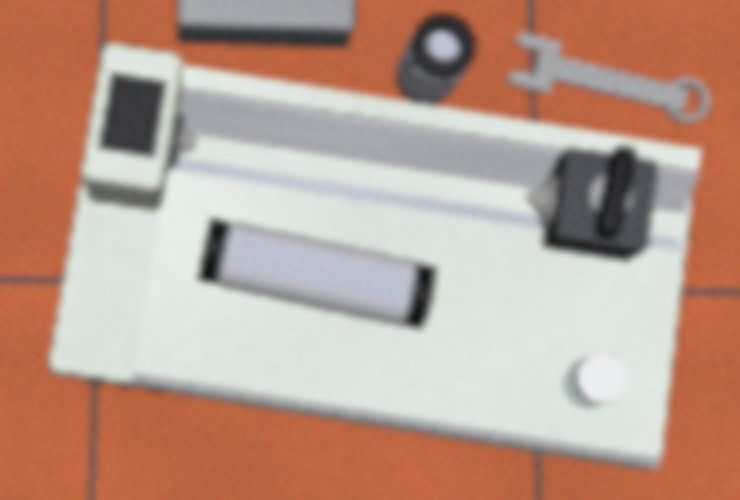

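View pics/cs.png

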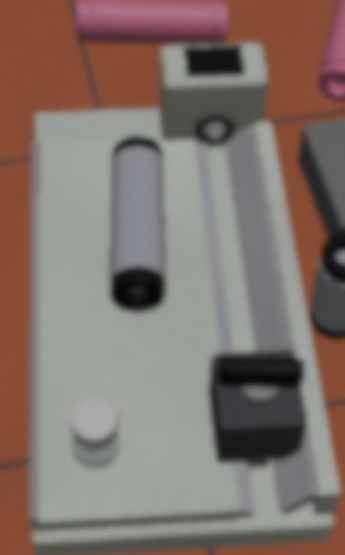

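The crops show the aluminium cylinder with its black ends and socket at top-view (282–338, 205–230). It is nearly parallel to the groove, and the knob bar lies nearly across the machine. Next I'll compute the poses in the rotator frame.

```bash
cat >> h.py <<'E'
YAW=-np.arctan2(44.2,303.9)
Rm=np.array([[np.cos(YAW),-np.sin(YAW)],[np.sin(YAW),np.cos(YAW)]])
O=np.array([.5895,.1241])-Rm@[0,.161]
def loc(P): P=np.array(P,float); P[...,:2]=(P[...,:2]-O)@Rm; return P
def wor(x,y): return O+Rm@[x,y]
def scene(c):
    L=loc(cloud(c));x,y,z=L[...,0],L[...,1],L[...,2]
    def r(m,t):
        P=L[m]
        if len(P)<20: print(t,len(P));return
        a=cv2.minAreaRect((P[:,:2]*1000).astype(np.float32));print(t,len(P),'rect',np.round(a[0]+a[1]+(a[2],),1),'lo/hi',(P.min(0)*1000).round(),(P.max(0)*1000).round())
    r((x>-.15)&(x<.03)&(abs(y+.02)<.135)&(z>.077)&(z<.092)&(y<.11)&~((x>-.035)&(y<-.02)),'cyl cap')
    r((abs(x)<.034)&(y>-.22)&(y<-.0)&(z>.092)&(z<.101),'tailtop')
    r((abs(x)<.036)&(y>-.22)&(y<-.0)&(z>.118)&(z<.135),'knob')
    r((abs(x)<.06)&(y>.12)&(y<.2)&(z>.108)&(z<.12),'head')
    r((abs(x-.043)<.012)&(y<.1)&(y>-.2)&(z>.058)&(z<.068),'rail')
E
python3 - <<'E'
from h import *
print(YAW,O)
for n in('top','side'):
    c=dict(np.load(n+'0.npz'));print(n);scene(c)
E
```

```text
-0.1444298606087538 [ 0.56632755 -0.03522369]
top
cyl cap 886 rect [-82.8 -26.3 262.6  50.9  81.5] lo/hi [-127. -154.   77.] [-51. 104.  92.]
tailtop 343 rect [   0.  -146.1   60.5   61.    89.5] lo/hi [ -30. -176.   92.] [  31. -116.  101.]
knob 133 rect [  -0.5 -146.4   14.8   56.1   86.2] lo/hi [ -28. -155.  118.] [  28. -138.  133.]
head 686 rect [ -0.  161.   90.5  51.8   0. ] lo/hi [-45. 135. 108.] [ 45. 187. 120.]
rail 696 rect [ 41.  -50.   19.8 299.3   0. ] lo/hi [  31. -200.   58.] [ 51. 100.  68.]
side
cyl cap 868 rect [-81.9 -26.1 266.7  51.   81.1] lo/hi [-128. -155.   77.] [-50. 107.  92.]
tailtop 436 rect [   1.  -145.8   61.4   60.3   89.4] lo/hi [ -29. -177.   92.] [  31. -115.  101.]
knob 224 rect [   0.7 -145.3   15.2   56.5   84.9] lo/hi [ -28. -154.  118.] [  29. -136.  131.]
head 509 rect [  1.1 160.3  54.9  89.7  89.8] lo/hi [-44. 133. 108.] [ 46. 188. 120.]
rail 858 rect [ 41.1 -50.2  20.  299.6   0. ] lo/hi [  31. -200.   58.] [ 51. 100.  67.]
```

```bash
sed -i 's/abs(y+.02)<.135/y>-.1/' h.py; python3 - <<'E'
from h import *
for n in('top','side'):
    c=dict(np.load(n+'0.npz'));print(n);scene(c)
    L=loc(cloud(c));m=(L[...,2]>.086)&(L[...,2]<.092)&(L[...,0]<-.04)&(L[...,1]>-.1)&(L[...,1]<.115)
    P=L[m];print(np.rad2deg(np.arctan(np.polyfit(P[:,1],P[:,0],1)[0])),P.mean(0),P[:,1].min(),P[:,1].max())
    m=(L[...,2]>.06)&(L[...,2]<.1)&(L[...,0]<-.04)&(L[...,1]<-.09);P=L[m];print('jar',P.min(0),P.max(0))
p=loc(np.array([.2234,.529,.23]));print(p, env.get_obs()['tcp_pos'])
E
```

```text
top
cyl cap 843 rect [-73.9  28.8 149.8  42.   87.1] lo/hi [-96. -47.  77.] [-51. 104.  92.]
tailtop 343 rect [   0.  -146.1   60.5   61.    89.5] lo/hi [ -30. -176.   92.] [  31. -116.  101.]
knob 133 rect [  -0.5 -146.4   14.8   56.1   86.2] lo/hi [ -28. -155.  118.] [  28. -138.  133.]
head 686 rect [ -0.  161.   90.5  51.8   0. ] lo/hi [-45. 135. 108.] [ 45. 187. 120.]
rail 696 rect [ 41.  -50.   19.8 299.3   0. ] lo/hi [  31. -200.   58.] [ 51. 100.  68.]
33.52251086127216 [-0.10076173  0.02544347  0.088432  ] -0.05673422023154625 0.1026092242705216
jar [-0.12990387 -0.17337744  0.06003681] [-0.09809114 -0.14236806  0.09661134]
side
cyl cap 806 rect [-71.6  29.8 152.7  38.7  87.5] lo/hi [-94. -47.  77.] [-50. 107.  91.]
tailtop 436 rect [   1.  -145.8   61.4   60.3   89.4] lo/hi [ -29. -177.   92.] [  31. -115.  101.]
knob 224 rect [   0.7 -145.3   15.2   56.5   84.9] lo/hi [ -28. -154.  118.] [  29. -136.  131.]
head 509 rect [  1.1 160.3  54.9  89.7  89.8] lo/hi [-44. 133. 108.] [ 46. 188. 120.]
rail 858 rect [ 41.1 -50.2  20.  299.6   0. ] lo/hi [  31. -200.   58.] [ 51. 100.  67.]
64.40188049929702 [-0.14197693  0.0109786   0.08829913] -0.09996282893516628 0.10461276197408766
jar [-0.60258756 -0.17402938  0.06008888] [-0.09706734 -0.09008665  0.09986412]
[-0.42056476  0.5089921   0.23      ] [0.223444   0.5290369  0.23020509]
```

Both views agree:
- Cylinder at local (-73, 29) mm, about 3° of yaw.
- Slide at 35 mm.
- Jar clear of the path.

I'll approach with the fingers open, closing axis along the groove, behind the cylinder, at local (-125, 29).

{"name": "apply_moves", "arguments": {
  "commands": [
    {"claw": 1,"tx": 0.223,"ty": -0.517,"tz": 0,"wz": 0.325},
    {"claw": 1,"tx": 0.223,"ty": -0.517,"tz": 0,"wz": 0.325},
    {"claw": 1,"tx": 0.223,"ty": -0.517,"tz": 0,"wz": 0.325},
    {"claw": 1,"tx": 0.223,"ty": -0.517,"tz": 0,"wz": 0.325},
    {"claw": 1,"tx": 0.223,"ty": -0.517,"tz": 0,"wz": 0.325},
    {"claw": 1,"tx": 0.223,"ty": -0.517,"tz": 0,"wz": 0.325},
    {"claw": 1,"tx": 0.223,"ty": -0.517,"tz": 0,"wz": 0.325},
    {"claw": 1,"tx": 0.223,"ty": -0.517,"tz": 0,"wz": 0.325}
  ]
}}

```text
invalid input
```

{"name": "apply_moves", "arguments": {
  "commands": [
    {"claw": 1,"tx": 0.223,"ty": -0.517,"tz": 0,"wx": 0,"wy": 0,"wz": 0.325},
    {"claw": 1,"tx": 0.223,"ty": -0.517,"tz": 0,"wx": 0,"wy": 0,"wz": 0.325},
    {"claw": 1,"tx": 0.223,"ty": -0.517,"tz": 0,"wx": 0,"wy": 0,"wz": 0.325},
    {"claw": 1,"tx": 0.223,"ty": -0.517,"tz": 0,"wx": 0,"wy": 0,"wz": 0.325},
    {"claw": 1,"tx": 0.223,"ty": -0.517,"tz": 0,"wx": 0,"wy": 0,"wz": 0.325},
    {"claw": 1,"tx": 0.223,"ty": -0.517,"tz": 0,"wx": 0,"wy": 0,"wz": 0.325},
    {"claw": 1,"tx": 0.223,"ty": -0.517,"tz": 0,"wx": 0,"wy": 0,"wz": 0.325},
    {"claw": 1,"tx": 0.223,"ty": -0.517,"tz": 0,"wx": 0,"wy": 0,"wz": 0.325}
  ]
}}

```text
clock: 0.77
tcp_pos: [0.3545, 0.2246, 0.231]
tool_rot: [0.072, 0.997, -0.0, -0.0]
ft_force: [0.8, 0.4, 0.1]
width: 1.002
grip_force: 0.0
```

{"name": "apply_moves", "arguments": {
  "commands": [
    {"claw": 1,"tx": 0.092,"ty": -0.213,"tz": 0,"wx": 0,"wy": 0,"wz": 0},
    {"claw": 1,"tx": 0.092,"ty": -0.213,"tz": 0,"wx": 0,"wy": 0,"wz": 0},
    {"claw": 1,"tx": 0.092,"ty": -0.213,"tz": 0,"wx": 0,"wy": 0,"wz": 0},
    {"claw": 1,"tx": 0.092,"ty": -0.213,"tz": 0,"wx": 0,"wy": 0,"wz": 0},
    {"claw": 1,"tx": 0.092,"ty": -0.213,"tz": 0,"wx": 0,"wy": 0,"wz": 0},
    {"claw": 1,"tx": 0.092,"ty": -0.213,"tz": 0,"wx": 0,"wy": 0,"wz": 0},
    {"claw": 1,"tx": 0.092,"ty": -0.213,"tz": 0,"wx": 0,"wy": 0,"wz": 0},
    {"claw": 1,"tx": 0.092,"ty": -0.213,"tz": 0,"wx": 0,"wy": 0,"wz": 0}
  ]
}}

```text
clock: 1.43
tcp_pos: [0.4465, 0.0125, 0.2308]
tool_rot: [0.074, 0.997, 0.0, -0.001]
ft_force: [0.4, -0.1, -0.1]
width: 0.997
grip_force: 0.0
```

{"name": "apply_moves", "arguments": {
  "commands": [
    {"claw": 1,"tx": 0,"ty": 0,"tz": -0.04,"wx": 0,"wy": 0,"wz": 0},
    {"claw": 1,"tx": 0,"ty": 0,"tz": -0.08,"wx": 0,"wy": 0,"wz": 0},
    {"claw": 1,"tx": 0,"ty": 0,"tz": -0.12,"wx": 0,"wy": 0,"wz": 0},
    {"claw": 1,"tx": 0,"ty": 0,"tz": -0.15,"wx": 0,"wy": 0,"wz": 0},
    {"claw": 1,"tx": 0,"ty": 0,"tz": -0.17,"wx": 0,"wy": 0,"wz": 0},
    {"claw": 1,"tx": 0,"ty": 0,"tz": -0.18,"wx": 0,"wy": 0,"wz": 0},
    {"claw": 1,"tx": 0,"ty": 0,"tz": -0.185,"wx": 0,"wy": 0,"wz": 0},
    {"claw": 1,"tx": 0,"ty": 0,"tz": -0.185,"wx": 0,"wy": 0,"wz": 0}
  ]
}}

```text
clock: 2.1
tcp_pos: [0.4461, 0.0144, 0.0459]
tool_rot: [0.072, 0.997, 0.0, -0.001]
ft_force: [-0.1, -1.4, 0.7]
width: 1.001
grip_force: 0.0
```

```bash
python3 - <<'E'
from h import *
o=env.get_obs();print(o['tcp_pos'],loc(o['tcp_pos']),o['ft_force'])
t=cam('top');s=cam('side');a=t['img'][140:290,220:420];b=s['img'][140:350,220:440]
a=cv2.resize(a,(400,300));b=cv2.resize(b,(400,382))
cv2.imwrite('pics/d.png',np.hstack([np.vstack([a,np.zeros((82,400,3),np.uint8)]),b])[:,:,::-1]);scene(s)
E
```

```text
[0.44607718 0.01439168 0.04588684] [-0.12613939  0.03179136  0.04588684] [-0.08198163 -1.40884234  0.74850318]
cyl cap 822 rect [-89.2  31.1 152.3  73.7  85.8] lo/hi [-130.  -46.   77.] [-50. 106.  92.]
tailtop 433 rect [   0.6 -145.2   59.9   61.1    0.4] lo/hi [ -29. -176.   92.] [  31. -115.  101.]
knob 226 rect [   0.5 -145.7   15.2   56.5   87.5] lo/hi [ -28. -154.  118.] [  29. -137.  130.]
head 512 rect [  0.3 161.1  89.6  53.4   1.5] lo/hi [-44. 134. 108.] [ 45. 189. 119.]
rail 854 rect [ 4.090e+01 -5.000e+01  2.010e+01  2.997e+02  1.000e-01] lo/hi [  31. -200.   58.] [ 51. 100.  67.]
```

View pics/d.png

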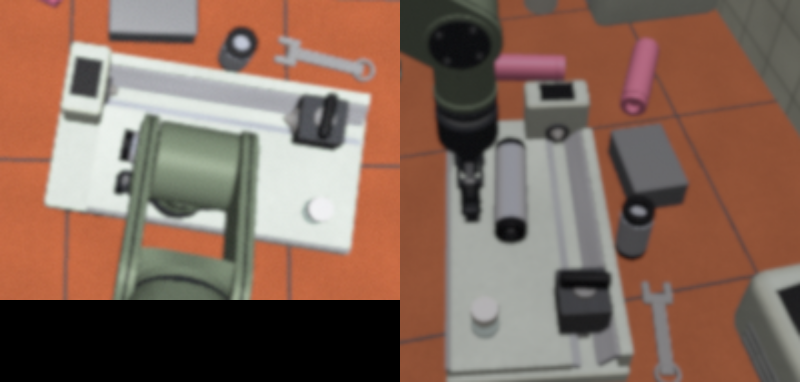

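The picture shows the fingers just behind the cylinder, about 10 mm clear of it: side crop gripper at (470,190), cylinder at (510,190). Now I'll push slowly along local +x.

{"name": "apply_moves", "arguments": {
  "commands": [
    {"claw": 1,"tx": 0.004,"ty": -0.0006,"tz": 0,"wx": 0,"wy": 0,"wz": 0},
    {"claw": 1,"tx": 0.008,"ty": -0.0012,"tz": 0,"wx": 0,"wy": 0,"wz": 0},
    {"claw": 1,"tx": 0.012,"ty": -0.0018,"tz": 0,"wx": 0,"wy": 0,"wz": 0},
    {"claw": 1,"tx": 0.016,"ty": -0.0024,"tz": 0,"wx": 0,"wy": 0,"wz": 0},
    {"claw": 1,"tx": 0.02,"ty": -0.003,"tz": 0,"wx": 0,"wy": 0,"wz": 0},
    {"claw": 1,"tx": 0.024,"ty": -0.0035,"tz": 0,"wx": 0,"wy": 0,"wz": 0},
    {"claw": 1,"tx": 0.028,"ty": -0.004,"tz": 0,"wx": 0,"wy": 0,"wz": 0},
    {"claw": 1,"tx": 0.032,"ty": -0.0046,"tz": 0,"wx": 0,"wy": 0,"wz": 0}
  ]
}}

```text
clock: 2.87
tcp_pos: [0.479, 0.0088, 0.0462]
tool_rot: [0.072, 0.997, 0.0, -0.0]
ft_force: [-0.2, -0.5, 0.2]
width: 1.0
grip_force: 0.1
```

{"name": "apply_moves", "arguments": {
  "commands": [
    {"claw": 1,"tx": 0.004,"ty": -0.0006,"tz": 0,"wx": 0,"wy": 0,"wz": 0},
    {"claw": 1,"tx": 0.008,"ty": -0.0012,"tz": 0,"wx": 0,"wy": 0,"wz": 0},
    {"claw": 1,"tx": 0.012,"ty": -0.0018,"tz": 0,"wx": 0,"wy": 0,"wz": 0},
    {"claw": 1,"tx": 0.016,"ty": -0.0024,"tz": 0,"wx": 0,"wy": 0,"wz": 0},
    {"claw": 1,"tx": 0.02,"ty": -0.003,"tz": 0,"wx": 0,"wy": 0,"wz": 0},
    {"claw": 1,"tx": 0.024,"ty": -0.0035,"tz": 0,"wx": 0,"wy": 0,"wz": 0},
    {"claw": 1,"tx": 0.028,"ty": -0.004,"tz": 0,"wx": 0,"wy": 0,"wz": 0},
    {"claw": 1,"tx": 0.032,"ty": -0.0046,"tz": 0,"wx": 0,"wy": 0,"wz": 0}
  ]
}}

```text
clock: 3.53
tcp_pos: [0.511, 0.0043, 0.0463]
tool_rot: [0.072, 0.997, 0.0, -0.0]
ft_force: [0.5, 0.3, -0.2]
width: 0.999
grip_force: 0.1
```

```bash
sed -i "s/~((x>-.035)&(y<-.02))/~((x>-.035)\&(y<-.06))/" h.py; python3 - <<'E'
from h import *
o=env.get_obs();print(loc(o['tcp_pos']),o['ft_force'])
s=cam('side');b=s['img'][140:350,220:440]
cv2.imwrite('pics/e.png',cv2.resize(b,(440,420))[:,:,::-1]);scene(s)
E
```

```text
[-0.0604278   0.03114445  0.04629911] [ 0.53625657  0.25713806 -0.24866053]
cyl cap 693 rect [-34.   26.7 151.1  57.9  87. ] lo/hi [-66. -49.  77.] [ -3. 101.  92.]
tailtop 437 rect [   0.5 -144.9   59.7   61.9    0.8] lo/hi [ -29. -176.   92.] [  31. -114.  101.]
knob 228 rect [   0.6 -145.9   15.3   56.8   86.9] lo/hi [ -28. -154.  118.] [  29. -137.  131.]
head 275 rect [ 19.4 161.7  53.2  52.2  89.9] lo/hi [ -7. 135. 108.] [ 46. 188. 119.]
rail 861 rect [ 41.2 -50.   20.3 299.9   0. ] lo/hi [  31. -200.   58.] [ 51. 100.  66.]
```

View pics/e.png

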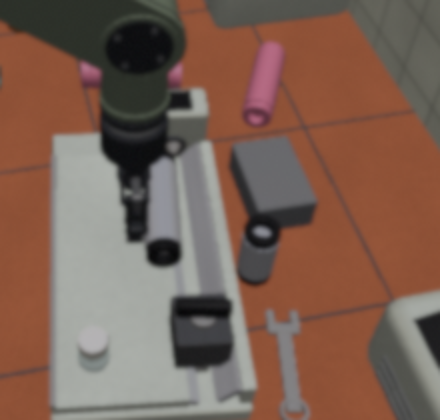

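The cylinder is at the edge, axis at about local x = -24 mm, with the fingers following. I'll go on slowly, 2.5 mm per row.

{"name": "apply_moves", "arguments": {
  "commands": [
    {"claw": 1,"tx": 0.0025,"ty": -0.0004,"tz": 0,"wx": 0,"wy": 0,"wz": 0},
    {"claw": 1,"tx": 0.005,"ty": -0.0007,"tz": 0,"wx": 0,"wy": 0,"wz": 0},
    {"claw": 1,"tx": 0.0075,"ty": -0.0011,"tz": 0,"wx": 0,"wy": 0,"wz": 0},
    {"claw": 1,"tx": 0.01,"ty": -0.0014,"tz": 0,"wx": 0,"wy": 0,"wz": 0},
    {"claw": 1,"tx": 0.0125,"ty": -0.0018,"tz": 0,"wx": 0,"wy": 0,"wz": 0},
    {"claw": 1,"tx": 0.015,"ty": -0.0021,"tz": 0,"wx": 0,"wy": 0,"wz": 0},
    {"claw": 1,"tx": 0.0175,"ty": -0.0025,"tz": 0,"wx": 0,"wy": 0,"wz": 0},
    {"claw": 1,"tx": 0.0175,"ty": -0.0025,"tz": 0,"wx": 0,"wy": 0,"wz": 0}
  ]
}}

```text
clock: 4.25
tcp_pos: [0.5288, 0.0017, 0.0465]
tool_rot: [0.072, 0.997, -0.0, 0.0]
ft_force: [0.2, 0.0, 1.9]
width: 0.997
grip_force: 0.0
```

```bash
python3 - <<'E'
from h import *
o=env.get_obs();print(loc(o['tcp_pos']),o['ft_force'])
s=cam('side');scene(s)
E
```

```text
[-0.04240668  0.03113057  0.04646789] [0.21481034 0.03308237 1.91064622]
cyl cap 549 rect [ -9.2  25.9 151.   62.5  82.7] lo/hi [-47. -51.  77.] [ 16. 100.  87.]
tailtop 437 rect [   0.7 -145.8   60.    61.1    0.2] lo/hi [ -29. -176.   92.] [  31. -115.  101.]
knob 244 rect [-22.6 -86.1  53.8 162.2  21.4] lo/hi [ -34. -154.  118.] [ 29.  -1. 135.]
head 154 rect [ 31.7 160.9  54.5  29.1  87. ] lo/hi [ 16. 134. 109.] [ 46. 188. 120.]
rail 855 rect [ 41.  -50.2 299.5  20.2  89.9] lo/hi [  31. -200.   58.] [ 51. 100.  68.]
```

The cylinder is seated, with its axis at about x = 1 mm and y = 25 mm. I'll back off, rise, shut the gripper and go behind the tailstock at local (0, -215).

{"name": "apply_moves", "arguments": {
  "commands": [
    {"claw": 1,"tx": -0.02,"ty": 0.003,"tz": 0,"wx": 0,"wy": 0,"wz": 0},
    {"claw": 1,"tx": -0.02,"ty": 0.003,"tz": 0.03,"wx": 0,"wy": 0,"wz": 0},
    {"claw": 1,"tx": -0.02,"ty": 0.003,"tz": 0.07,"wx": 0,"wy": 0,"wz": 0},
    {"claw": 1,"tx": -0.02,"ty": 0.003,"tz": 0.11,"wx": 0,"wy": 0,"wz": 0},
    {"claw": -1,"tx": -0.02,"ty": 0.003,"tz": 0.15,"wx": 0,"wy": 0,"wz": 0},
    {"claw": -1,"tx": -0.01,"ty": -0.04,"tz": 0.15,"wx": 0,"wy": 0,"wz": 0},
    {"claw": -1,"tx": 0,"ty": -0.08,"tz": 0.15,"wx": 0,"wy": 0,"wz": 0},
    {"claw": -1,"tx": 0,"ty": -0.12,"tz": 0.15,"wx": 0,"wy": 0,"wz": 0}
  ]
}}

```text
clock: 4.97
tcp_pos: [0.53, -0.1188, 0.1983]
tool_rot: [0.071, 0.997, -0.001, 0.002]
ft_force: [0.0, -0.0, -0.9]
width: 0.457
grip_force: 0.0
```

{"name": "apply_moves", "arguments": {
  "commands": [
    {"claw": -1,"tx": 0.003,"ty": -0.04,"tz": 0,"wx": 0,"wy": 0,"wz": 0},
    {"claw": -1,"tx": 0.006,"ty": -0.08,"tz": 0,"wx": 0,"wy": 0,"wz": 0},
    {"claw": -1,"tx": 0.006,"ty": -0.13,"tz": 0,"wx": 0,"wy": 0,"wz": 0},
    {"claw": -1,"tx": 0.006,"ty": -0.13,"tz": 0,"wx": 0,"wy": 0,"wz": 0},
    {"claw": -1,"tx": 0.006,"ty": -0.13,"tz": -0.03,"wx": 0,"wy": 0,"wz": 0},
    {"claw": -1,"tx": 0.006,"ty": -0.13,"tz": -0.06,"wx": 0,"wy": 0,"wz": 0},
    {"claw": -1,"tx": 0.006,"ty": -0.13,"tz": -0.06,"wx": 0,"wy": 0,"wz": 0},
    {"claw": -1,"tx": 0.006,"ty": -0.13,"tz": -0.06,"wx": 0,"wy": 0,"wz": 0}
  ]
}}

```text
clock: 5.63
tcp_pos: [0.5323, -0.2465, 0.1342]
tool_rot: [0.072, 0.997, 0.001, -0.003]
ft_force: [0.5, -0.2, 0.7]
width: -0.002
grip_force: 0.0
```

```bash
python3 - <<'E'
from h import *
o=env.get_obs();print(o['tcp_pos'],loc(o['tcp_pos']),o['ft_force'])
for n in('top','side'):
    s=cam(n);scene(s)
b=s['img'][140:370,220:440]
cv2.imwrite('pics/f.png',cv2.resize(b,(440,460))[:,:,::-1])
E
```

```text
[ 0.5322628  -0.24647057  0.13415548] [-0.00330568 -0.21395029  0.13415548] [ 0.46851312 -0.20109836  0.71144034]
cyl cap 571 rect [ -0.6  25.2 150.3  34.4  89. ] lo/hi [-18. -50.  77.] [ 17. 100.  88.]
tailtop 354 rect [   0.2 -146.2   60.9   60.5   89.8] lo/hi [ -30. -177.   92.] [  30. -116.  101.]
knob 134 rect [  -0.3 -145.9   14.4   57.5   85.4] lo/hi [ -29. -155.  118.] [  29. -137.  133.]
head 671 rect [ -0.2 160.9  51.4  90.8  89.8] lo/hi [-46. 135. 108.] [ 45. 187. 120.]
rail 663 rect [ 41.1 -46.3  20.1 291.8   0. ] lo/hi [  31. -192.   58.] [ 51. 100.  68.]
cyl cap 150 rect [ -4.2 -11.5  74.5  22.1  88.2] lo/hi [-15. -49.  77.] [ 7. 26. 84.]
tailtop 204 rect [ -16.3 -145.7   26.4   59.5    1.1] lo/hi [ -29. -175.   93.] [  -3. -116.  101.]
knob 56 rect [ -19.8 -147.6   12.3   22.5   40.9] lo/hi [ -28. -152.  118.] [  -8. -137.  129.]
head 0
rail 73 rect [  45.2 -173.2   53.9   14.3   86. ] lo/hi [  36. -200.   58.] [  51. -147.   66.]
```

View pics/f.png

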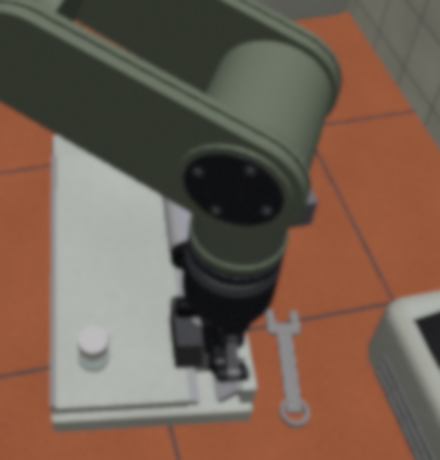

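The cylinder rests in the groove with the shut fingers behind the tailstock. I'll go down to z = 0.078 and push along local +y.

{"name": "apply_moves", "arguments": {
  "commands": [
    {"claw": -1,"tx": 0.003,"ty": -0.0005,"tz": -0.03,"wx": 0,"wy": 0,"wz": 0},
    {"claw": -1,"tx": 0.003,"ty": -0.0005,"tz": -0.056,"wx": 0,"wy": 0,"wz": 0},
    {"claw": -1,"tx": 0.003,"ty": -0.0005,"tz": -0.056,"wx": 0,"wy": 0,"wz": 0},
    {"claw": -1,"tx": 0.004,"ty": 0.007,"tz": -0.056,"wx": 0,"wy": 0,"wz": 0},
    {"claw": -1,"tx": 0.005,"ty": 0.014,"tz": -0.056,"wx": 0,"wy": 0,"wz": 0},
    {"claw": -1,"tx": 0.006,"ty": 0.021,"tz": -0.056,"wx": 0,"wy": 0,"wz": 0},
    {"claw": -1,"tx": 0.007,"ty": 0.027,"tz": -0.056,"wx": 0,"wy": 0,"wz": 0},
    {"claw": -1,"tx": 0.008,"ty": 0.033,"tz": -0.056,"wx": 0,"wy": 0,"wz": 0}
  ]
}}

```text
clock: 6.4
tcp_pos: [0.5435, -0.2162, 0.0828]
tool_rot: [0.072, 0.997, -0.003, 0.002]
ft_force: [-2.9, -6.0, 3.9]
width: -0.001
grip_force: 2.9
```

```bash
python3 - <<'E'
from h import *
o=env.get_obs();print(o['tcp_pos'],loc(o['tcp_pos']),o['ft_force'])
s=cam('top');scene(s)
E
```

```text
[ 0.54351863 -0.21622052  0.08281612] [ 0.00347912 -0.18239517  0.08281612] [-2.85151812 -6.03716112  3.873772  ]
cyl cap 582 rect [ -1.1  25.1 149.4  33.9  89.6] lo/hi [-18. -50.  77.] [ 16. 100.  90.]
tailtop 233 rect [  -0.  -135.2   49.7   59.9   89. ] lo/hi [ -30. -160.   92.] [  30. -110.  101.]
knob 66 rect [  -0.7 -139.2   14.5   57.6   87.6] lo/hi [ -30. -147.  118.] [  28. -131.  132.]
head 685 rect [-1.000e-01  1.609e+02  5.180e+01  8.970e+01  8.970e+01] lo/hi [-45. 135. 108.] [ 45. 187. 120.]
rail 617 rect [ 4.090e+01 -4.050e+01  2.030e+01  2.803e+02  2.000e-01] lo/hi [  31. -181.   58.] [ 51. 100.  68.]
```

{"name": "apply_moves", "arguments": {
  "commands": [
    {"claw": -1,"tx": 0,"ty": 0,"tz": 0,"wx": 0,"wy": 0,"wz": 0},
    {"claw": -1,"tx": 0,"ty": 0,"tz": 0,"wx": 0,"wy": 0,"wz": 0},
    {"claw": -1,"tx": 0,"ty": 0.002,"tz": 0,"wx": 0,"wy": 0,"wz": 0},
    {"claw": -1,"tx": 0,"ty": 0.004,"tz": 0,"wx": 0,"wy": 0,"wz": 0},
    {"claw": -1,"tx": 0,"ty": 0.006,"tz": 0,"wx": 0,"wy": 0,"wz": 0},
    {"claw": -1,"tx": 0.001,"ty": 0.008,"tz": 0,"wx": 0,"wy": 0,"wz": 0},
    {"claw": -1,"tx": 0.001,"ty": 0.01,"tz": 0,"wx": 0,"wy": 0,"wz": 0},
    {"claw": -1,"tx": 0.001,"ty": 0.012,"tz": 0,"wx": 0,"wy": 0,"wz": 0}
  ]
}}

```text
clock: 7.12
tcp_pos: [0.5443, -0.2047, 0.0812]
tool_rot: [0.073, 0.997, -0.002, 0.002]
ft_force: [1.4, -5.1, 0.9]
width: -0.0
grip_force: 2.6
```

```bash
python3 - <<'E'
from h import *
o=env.get_obs();print(o['tcp_pos'],loc(o['tcp_pos']),o['ft_force'],o['moment'])
s=cam('top');scene(s)
E
```

```text
[ 0.54432649 -0.20466824  0.08122274] [ 0.00261587 -0.17084689  0.08122274] [ 1.40180993 -5.05042107  0.89366941] [-0.86572451 -0.26417471 -0.02568724]
cyl cap 572 rect [-7.000e-01  2.530e+01  3.560e+01  1.499e+02  1.000e-01] lo/hi [-19. -50.  77.] [ 17. 100.  88.]
tailtop 230 rect [   0.3 -123.3   49.4   60.8   89.6] lo/hi [ -30. -148.   92.] [ 31. -99. 101.]
knob 64 rect [   0.2 -128.2   14.6   58.3   86.5] lo/hi [ -29. -137.  118.] [  29. -120.  132.]
head 676 rect [-2.000e-01  1.609e+02  9.010e+01  5.150e+01  1.000e-01] lo/hi [-45. 135. 108.] [ 45. 187. 120.]
rail 587 rect [ 4.110e+01 -3.420e+01  1.990e+01  2.677e+02  1.000e-01] lo/hi [  31. -168.   58.] [ 51. 100.  68.]
```

{"name": "apply_moves", "arguments": {
  "commands": [
    {"claw": -1,"tx": 0.0007,"ty": 0.005,"tz": 0,"wx": 0,"wy": 0,"wz": 0},
    {"claw": -1,"tx": 0.0014,"ty": 0.01,"tz": 0,"wx": 0,"wy": 0,"wz": 0},
    {"claw": -1,"tx": 0.002,"ty": 0.015,"tz": 0,"wx": 0,"wy": 0,"wz": 0},
    {"claw": -1,"tx": 0.0025,"ty": 0.02,"tz": 0,"wx": 0,"wy": 0,"wz": 0},
    {"claw": -1,"tx": 0.003,"ty": 0.025,"tz": 0,"wx": 0,"wy": 0,"wz": 0},
    {"claw": -1,"tx": 0.004,"ty": 0.03,"tz": 0,"wx": 0,"wy": 0,"wz": 0},
    {"claw": -1,"tx": 0.0045,"ty": 0.035,"tz": 0,"wx": 0,"wy": 0,"wz": 0},
    {"claw": -1,"tx": 0.005,"ty": 0.04,"tz": 0,"wx": 0,"wy": 0,"wz": 0}
  ]
}}

```text
clock: 7.83
tcp_pos: [0.5501, -0.1647, 0.0812]
tool_rot: [0.073, 0.997, -0.002, 0.002]
ft_force: [4.4, -6.6, 0.1]
width: -0.001
grip_force: 2.8
```

{"name": "apply_moves", "arguments": {
  "commands": [
    {"claw": -1,"tx": 0.0005,"ty": 0.004,"tz": 0,"wx": 0,"wy": 0,"wz": 0},
    {"claw": -1,"tx": 0.001,"ty": 0.008,"tz": 0,"wx": 0,"wy": 0,"wz": 0},
    {"claw": -1,"tx": 0.0015,"ty": 0.012,"tz": 0,"wx": 0,"wy": 0,"wz": 0},
    {"claw": -1,"tx": 0.002,"ty": 0.016,"tz": 0,"wx": 0,"wy": 0,"wz": 0},
    {"claw": -1,"tx": 0.0025,"ty": 0.02,"tz": 0,"wx": 0,"wy": 0,"wz": 0},
    {"claw": -1,"tx": 0.003,"ty": 0.023,"tz": 0,"wx": 0,"wy": 0,"wz": 0},
    {"claw": -1,"tx": 0.0035,"ty": 0.025,"tz": 0,"wx": 0,"wy": 0,"wz": 0},
    {"claw": -1,"tx": 0.0035,"ty": 0.026,"tz": 0,"wx": 0,"wy": 0,"wz": 0}
  ]
}}

```text
clock: 8.5
tcp_pos: [0.5537, -0.1392, 0.0813]
tool_rot: [0.072, 0.997, -0.002, 0.003]
ft_force: [2.8, -7.0, -0.3]
width: 0.001
grip_force: 3.7
```

```bash
python3 - <<'E'
from h import *
o=env.get_obs();print(o['tcp_pos'],loc(o['tcp_pos']),o['ft_force'],o['moment'])
s=cam('top');scene(s)
E
```

```text
[ 0.55371851 -0.13917421  0.08126978] [ 0.00248366 -0.104683    0.08126978] [ 2.84699592 -6.97428866 -0.31465839] [-1.27938803 -0.55006348 -0.13647837]
cyl cap 575 rect [  4.2  24.2 169.8  55.8  84.4] lo/hi [-30. -58.  77.] [ 27. 110.  92.]
tailtop 183 rect [ -0.  -72.2  78.6  60.   90. ] lo/hi [ -30. -112.   92.] [ 30. -33. 101.]
knob 64 rect [  0.  -62.6  13.7  57.6  86.6] lo/hi [-29. -70. 118.] [ 29. -54. 131.]
head 677 rect [ -0.4 160.8  51.5  90.3  89.8] lo/hi [-46. 135. 108.] [ 45. 187. 120.]
rail 417 rect [ 40.9 -49.4  19.8 298.    0. ] lo/hi [  31. -198.   58.] [ 51. 100.  68.]
```

The slide is at about 118.5 mm. Advancing the last 11–12 mm slowly.

{"name": "apply_moves", "arguments": {
  "commands": [
    {"claw": -1,"tx": 0.0002,"ty": 0.002,"tz": 0,"wx": 0,"wy": 0,"wz": 0},
    {"claw": -1,"tx": 0.0004,"ty": 0.004,"tz": 0,"wx": 0,"wy": 0,"wz": 0},
    {"claw": -1,"tx": 0.0006,"ty": 0.006,"tz": 0,"wx": 0,"wy": 0,"wz": 0},
    {"claw": -1,"tx": 0.0008,"ty": 0.0075,"tz": 0,"wx": 0,"wy": 0,"wz": 0},
    {"claw": -1,"tx": 0.001,"ty": 0.009,"tz": 0,"wx": 0,"wy": 0,"wz": 0},
    {"claw": -1,"tx": 0.0012,"ty": 0.01,"tz": 0,"wx": 0,"wy": 0,"wz": 0},
    {"claw": -1,"tx": 0.0014,"ty": 0.011,"tz": 0,"wx": 0,"wy": 0,"wz": 0},
    {"claw": -1,"tx": 0.0014,"ty": 0.011,"tz": 0,"wx": 0,"wy": 0,"wz": 0}
  ]
}}

```text
clock: 9.22
tcp_pos: [0.5553, -0.1283, 0.0813]
tool_rot: [0.073, 0.997, -0.002, 0.003]
ft_force: [4.0, -6.9, 0.7]
width: -0.002
grip_force: 3.3
```

```bash
python3 - <<'E'
from h import *
o=env.get_obs();print(o['tcp_pos'],loc(o['tcp_pos']),o['ft_force'],o['moment'])
s=cam('top');scene(s)
E
```

```text
[ 0.55531895 -0.12825792  0.08128279] [ 0.00249627 -0.09365002  0.08128279] [ 4.03621548 -6.85355982  0.68307413] [-1.13455527 -0.61327918 -0.10420065]
cyl cap 541 rect [ -0.3  26.7 165.8  56.5  88.9] lo/hi [-30. -56.  77.] [ 27. 110.  91.]
tailtop 186 rect [ -0.1 -60.3  60.1  76.3   0.8] lo/hi [-30. -99.  92.] [ 30. -22. 101.]
knob 56 rect [ -0.2 -52.   13.1  57.   81.1] lo/hi [-29. -58. 120.] [ 28. -43. 131.]
head 683 rect [ -0.2 161.   51.8  90.9  89.9] lo/hi [-46. 135. 108.] [ 45. 187. 120.]
rail 394 rect [ 41.  -48.9  19.9 296.2   0. ] lo/hi [  31. -197.   58.] [51. 99. 68.]
```

{"name": "apply_moves", "arguments": {
  "commands": [
    {"claw": -1,"tx": 0,"ty": 0.0005,"tz": 0,"wx": 0,"wy": 0,"wz": 0},
    {"claw": -1,"tx": 0.0001,"ty": 0.001,"tz": 0,"wx": 0,"wy": 0,"wz": 0},
    {"claw": -1,"tx": 0.0001,"ty": 0.001,"tz": 0,"wx": 0,"wy": 0,"wz": 0},
    {"claw": -1,"tx": 0.0002,"ty": 0.0015,"tz": 0,"wx": 0,"wy": 0,"wz": 0},
    {"claw": -1,"tx": 0.0002,"ty": 0.0015,"tz": 0,"wx": 0,"wy": 0,"wz": 0},
    {"claw": -1,"tx": 0.0002,"ty": 0.0015,"tz": 0,"wx": 0,"wy": 0,"wz": 0},
    {"claw": -1,"tx": 0.0002,"ty": 0.0015,"tz": 0,"wx": 0,"wy": 0,"wz": 0},
    {"claw": -1,"tx": 0.0002,"ty": 0.0015,"tz": 0,"wx": 0,"wy": 0,"wz": 0}
  ]
}}

```text
clock: 9.93
tcp_pos: [0.5555, -0.127, 0.0813]
tool_rot: [0.073, 0.997, -0.002, 0.003]
ft_force: [4.6, -7.9, -0.1]
width: -0.002
grip_force: 3.5
```

{"name": "apply_moves", "arguments": {
  "commands": [
    {"claw": -1,"tx": 0,"ty": 0.0005,"tz": 0,"wx": 0,"wy": 0,"wz": 0},
    {"claw": -1,"tx": 0.0001,"ty": 0.001,"tz": 0,"wx": 0,"wy": 0,"wz": 0},
    {"claw": -1,"tx": 0.0001,"ty": 0.001,"tz": 0,"wx": 0,"wy": 0,"wz": 0},
    {"claw": -1,"tx": 0.0001,"ty": 0.001,"tz": 0,"wx": 0,"wy": 0,"wz": 0},
    {"claw": -1,"tx": 0.0001,"ty": 0.001,"tz": 0,"wx": 0,"wy": 0,"wz": 0},
    {"claw": -1,"tx": 0.0001,"ty": 0.001,"tz": 0,"wx": 0,"wy": 0,"wz": 0},
    {"claw": -1,"tx": 0.0001,"ty": 0.001,"tz": 0,"wx": 0,"wy": 0,"wz": 0},
    {"claw": -1,"tx": 0.0001,"ty": 0.001,"tz": 0,"wx": 0,"wy": 0,"wz": 0}
  ]
}}

```text
clock: 10.6
tcp_pos: [0.5556, -0.1265, 0.0813]
tool_rot: [0.073, 0.997, -0.003, 0.003]
ft_force: [4.1, -9.4, -1.2]
width: -0.001
grip_force: 4.2
```

```bash
python3 - <<'E'
from h import *
o=env.get_obs();print(o['tcp_pos'],loc(o['tcp_pos']),o['ft_force'],o['moment'])
s=cam('top');scene(s)
E
```

```text
[ 0.55558487 -0.12651663  0.08131016] [ 0.0025088  -0.09188859  0.08131016] [ 4.14372941 -9.43050159 -1.19837287] [-1.42860178 -0.56996478 -0.07556884]
cyl cap 531 rect [  2.6  25.7 167.6  54.3  84.7] lo/hi [-30. -55.  77.] [ 26. 110.  92.]
tailtop 180 rect [  0.2 -58.1  60.   75.6   0.4] lo/hi [-30. -96.  92.] [ 30. -20. 101.]
knob 57 rect [ -0.3 -49.8  11.9  56.4  82.1] lo/hi [-29. -58. 118.] [ 28. -42. 130.]
head 674 rect [-1.000e-01  1.609e+02  8.960e+01  5.150e+01  1.000e-01] lo/hi [-45. 135. 108.] [ 45. 187. 120.]
rail 390 rect [ 41.  -49.9  19.7 299.    0. ] lo/hi [  31. -199.   58.] [ 51. 100.  68.]
```

The force is rising while the advance stalls, so the cylinder is held. I'll back off, rise, and measure again with a clear view.

{"name": "apply_moves", "arguments": {
  "commands": [
    {"claw": -1,"tx": -0.002,"ty": -0.015,"tz": 0,"wx": 0,"wy": 0,"wz": 0},
    {"claw": -1,"tx": -0.004,"ty": -0.03,"tz": 0,"wx": 0,"wy": 0,"wz": 0},
    {"claw": -1,"tx": -0.005,"ty": -0.04,"tz": 0.02,"wx": 0,"wy": 0,"wz": 0},
    {"claw": -1,"tx": -0.005,"ty": -0.04,"tz": 0.06,"wx": 0,"wy": 0,"wz": 0},
    {"claw": -1,"tx": -0.005,"ty": -0.07,"tz": 0.1,"wx": 0,"wy": 0,"wz": 0},
    {"claw": 0.1,"tx": -0.005,"ty": -0.1,"tz": 0.12,"wx": 0,"wy": 0,"wz": 0},
    {"claw": 0.1,"tx": -0.005,"ty": -0.1,"tz": 0.12,"wx": 0,"wy": 0,"wz": 0},
    {"claw": 0.1,"tx": -0.005,"ty": -0.1,"tz": 0.12,"wx": 0,"wy": 0,"wz": 0}
  ]
}}

```text
clock: 11.32
tcp_pos: [0.5492, -0.225, 0.2024]
tool_rot: [0.074, 0.997, -0.0, 0.002]
ft_force: [1.0, -0.0, 0.0]
width: 0.415
grip_force: 0.0
```

```bash
python3 - <<'E'
from h import *
o=env.get_obs();print(o['tcp_pos'],loc(o['tcp_pos']),o['ft_force'],o['width'])
for n in('top','side'):
    s=cam(n);scene(s)
    L=loc(cloud(s));m=(L[...,2]>.12)&(L[...,2]<.135)&(abs(L[...,0])<.035)&(abs(L[...,1]+.05)<.03);P=L[m]
    print('kn',len(P),P[:,:2].min(0),P[:,:2].max(0),np.rad2deg(np.arctan(np.polyfit(P[:,0],P[:,1],1)[0])))
    m=(L[...,2]>.079)&(L[...,2]<.086)&(abs(L[...,0])<.012)&(abs(L[...,1]-.05)<.09);P=L[m];print('cyl',len(P),P[:,:2].min(0),P[:,:2].max(0))
    b=s['img'][130:350,220:440] if n=='side' else s['img'][140:280,230:420]
    cv2.imwrite('pics/g%s.png'%n,cv2.resize(b,None,fx=3,fy=3)[:600,:,::-1])
E
```

```text
[ 0.54923986 -0.22495557  0.20236035] [ 0.010398   -0.19021582  0.20236035] [ 0.96747419 -0.03250881  0.01311668] 0.4149912358014734
cyl cap 548 rect [  3.9  23.9 170.1  57.1  83.6] lo/hi [-30. -58.  77.] [ 28. 110.  92.]
tailtop 349 rect [ -0.5 -49.9  60.5  59.7   0.3] lo/hi [-31. -80.  92.] [ 30. -20. 101.]
knob 132 rect [ -0.1 -50.1  13.8  57.5  85.3] lo/hi [-29. -59. 119.] [ 29. -42. 133.]
head 683 rect [ -0.3 160.7  51.3  91.2  89.9] lo/hi [-46. 135. 108.] [ 45. 186. 120.]
rail 689 rect [ 41.2 -49.9 299.1  20.3  90. ] lo/hi [  31. -199.   58.] [ 51. 100.  68.]
kn 131 [-0.02863178 -0.05857224] [ 0.02851006 -0.04164749] -4.558876145784265
cyl 403 [-0.01180631 -0.02053195] [0.01175802 0.1350426 ]
cyl cap 436 rect [ -1.6  26.8 168.4  42.4  83.3] lo/hi [-29. -55.  77.] [ 17. 110.  91.]
tailtop 284 rect [ -2.9 -51.1  59.3  52.7  90. ] lo/hi [-29. -81.  92.] [ 23. -21. 101.]
knob 136 rect [ -5.5 -49.2  16.3  45.5  88.8] lo/hi [-28. -58. 118.] [ 17. -41. 130.]
head 344 rect [  0.5 160.3  51.9  88.9  89.1] lo/hi [-44. 134. 108.] [ 45. 187. 119.]
rail 257 rect [ 4.070e+01 -5.070e+01  1.940e+01  2.983e+02  2.000e-01] lo/hi [  31. -200.   58.] [51. 98. 66.]
kn 125 [-0.02829129 -0.05769982] [ 0.01459071 -0.04092859] -7.477900200730159
cyl 397 [-0.01191455 -0.00558859] [0.01197587 0.13892155]
```

View pics/gtop.png

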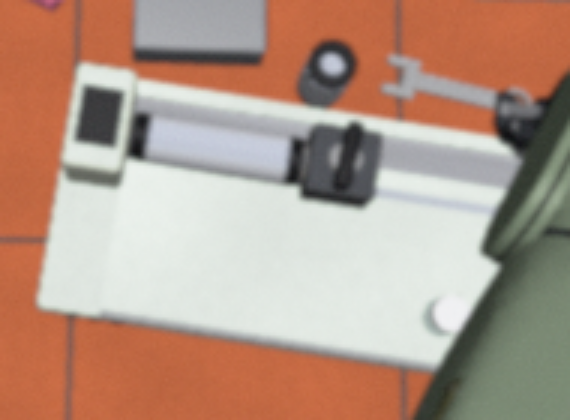

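The view shows the cylinder held between both cones. The tailstock is at about 131 mm and the knob bar at (0, -50) mm, turned 4.6° clockwise. I'll move above the knob and align.

{"name": "apply_moves", "arguments": {
  "commands": [
    {"claw": 0.1,"tx": 0.0096,"ty": 0.14,"tz": 0,"wx": 0,"wy": 0,"wz": -0.102},
    {"claw": 0.1,"tx": 0.0096,"ty": 0.14,"tz": 0,"wx": 0,"wy": 0,"wz": -0.102},
    {"claw": 0.1,"tx": 0.0096,"ty": 0.14,"tz": 0,"wx": 0,"wy": 0,"wz": -0.102},
    {"claw": 0.1,"tx": 0.0096,"ty": 0.14,"tz": 0,"wx": 0,"wy": 0,"wz": -0.102},
    {"claw": 0.1,"tx": 0.0096,"ty": 0.14,"tz": 0,"wx": 0,"wy": 0,"wz": -0.102},
    {"claw": 0.1,"tx": 0.0096,"ty": 0.14,"tz": 0,"wx": 0,"wy": 0,"wz": -0.102},
    {"claw": 0.1,"tx": 0.0096,"ty": 0.14,"tz": -0.03,"wx": 0,"wy": 0,"wz": -0.102},
    {"claw": 0.1,"tx": 0.0096,"ty": 0.14,"tz": -0.03,"wx": 0,"wy": 0,"wz": -0.102}
  ]
}}

```text
clock: 12.08
tcp_pos: [0.5539, -0.0826, 0.1647]
tool_rot: [0.112, 0.994, 0.001, -0.005]
ft_force: [-2.0, 0.8, -1.6]
width: 0.551
grip_force: 0.0
```

```bash
python3 - <<'E'
from h import *
from scipy.spatial.transform import Rotation as R
o=env.get_obs();M=R.from_quat(o['tool_rot']).as_matrix();print(o['tcp_pos'],loc(o['tcp_pos']),o['width'],M.round(4),np.rad2deg(np.arctan2(M[1,1],M[0,1])-YAW))
print('to go',np.r_[wor(-.0003,-.0502),.103]-o['tcp_pos'])
E
```

```text
[ 0.5539479  -0.08263748  0.16472725] [-0.00542657 -0.04870191  0.16472725] 0.5514483677926857 [[-9.747e-01  2.231e-01 -1.030e-02]
 [ 2.231e-01  9.748e-01  2.900e-03]
 [ 1.070e-02  5.000e-04 -9.999e-01]] 85.38167207043148
to go [ 0.00485758 -0.00222035 -0.06172725]
```

{"name": "apply_moves", "arguments": {
  "commands": [
    {"claw": 0.1,"tx": 0,"ty": 0,"tz": -0.01,"wx": 0,"wy": 0,"wz": 0},
    {"claw": 0.1,"tx": 0,"ty": 0,"tz": -0.02,"wx": 0,"wy": 0,"wz": 0},
    {"claw": 0.1,"tx": 0,"ty": 0,"tz": -0.03,"wx": 0,"wy": 0,"wz": 0},
    {"claw": 0.1,"tx": 0,"ty": 0,"tz": -0.03,"wx": 0,"wy": 0,"wz": 0},
    {"claw": 0.1,"tx": 0,"ty": 0,"tz": -0.03,"wx": 0,"wy": 0,"wz": 0},
    {"claw": 0.1,"tx": 0,"ty": 0,"tz": -0.03,"wx": 0,"wy": 0,"wz": 0},
    {"claw": 0.1,"tx": 0,"ty": 0,"tz": -0.03,"wx": 0,"wy": 0,"wz": 0},
    {"claw": 0.1,"tx": 0,"ty": 0,"tz": -0.03,"wx": 0,"wy": 0,"wz": 0}
  ]
}}

```text
clock: 12.75
tcp_pos: [0.5586, -0.0835, 0.1412]
tool_rot: [0.112, 0.994, -0.0, 0.001]
ft_force: [-0.0, 0.3, -0.4]
width: 0.548
grip_force: 0.0
```

```bash
cat > g.py <<'E'
from h import *
from scipy.spatial.transform import Rotation as R
o=env.get_obs();M=R.from_quat(o['tool_rot']).as_matrix();print(o['tcp_pos'],loc(o['tcp_pos']),o['width'],M[:,2],np.rad2deg(np.arctan2(M[1,1],M[0,1])-YAW),o['ft_force'],o['moment'])
print('to go',np.r_[wor(-.0003,-.0502),.103]-o['tcp_pos'])
E
python3 g.py
```

```text
[ 0.55856828 -0.083534    0.14116102] [-0.00072526 -0.04892409  0.14116102] 0.5481979089788145 [ 1.59237867e-03 -5.03044548e-04 -9.99998606e-01] 85.4038951684126 [-0.03815483  0.34997034 -0.40281762] [ 0.02422918 -0.00118243 -0.00995241]
to go [ 0.00023719 -0.00132383 -0.03816102]
```

{"name": "apply_moves", "arguments": {
  "commands": [
    {"claw": 0.1,"tx": 0.0002,"ty": -0.0013,"tz": -0.01,"wx": 0,"wy": 0,"wz": 0},
    {"claw": 0.1,"tx": 0.0002,"ty": -0.0013,"tz": -0.02,"wx": 0,"wy": 0,"wz": 0},
    {"claw": 0.1,"tx": 0.0002,"ty": -0.0013,"tz": -0.03,"wx": 0,"wy": 0,"wz": 0},
    {"claw": 0.1,"tx": 0.0002,"ty": -0.0013,"tz": -0.037,"wx": 0,"wy": 0,"wz": 0},
    {"claw": 0.1,"tx": 0.0002,"ty": -0.0013,"tz": -0.037,"wx": 0,"wy": 0,"wz": 0},
    {"claw": 0.1,"tx": 0.0002,"ty": -0.0013,"tz": -0.037,"wx": 0,"wy": 0,"wz": 0},
    {"claw": -0.3,"tx": 0.0002,"ty": -0.0013,"tz": -0.037,"wx": 0,"wy": 0,"wz": 0},
    {"claw": -0.3,"tx": 0.0002,"ty": -0.0013,"tz": -0.037,"wx": 0,"wy": 0,"wz": 0}
  ]
}}

```text
clock: 13.42
tcp_pos: [0.5586, -0.0843, 0.1037]
tool_rot: [0.112, 0.994, 0.0, 0.0]
ft_force: [0.1, 1.8, -0.9]
width: 0.352
grip_force: 0.9
```

```bash
python3 g.py
```

```text
[ 0.55857538 -0.08429022  0.10371638] [-0.0006094  -0.04967141  0.10371638] 0.35242608683186505 [ 9.01849948e-04  8.26499481e-04 -9.99999252e-01] 85.38929887995354 [ 0.07694791  1.77535198 -0.8905354 ] [ 0.32599275 -0.06296524 -0.01312773]
to go [ 0.0002301  -0.00056762 -0.00071638]
```

{"name": "apply_moves", "arguments": {
  "commands": [
    {"claw": -0.5,"tx": 0,"ty": -0.0005,"tz": 0,"wx": 0,"wy": 0,"wz": 0},
    {"claw": -0.6,"tx": 0,"ty": -0.0005,"tz": 0,"wx": 0,"wy": 0,"wz": 0},
    {"claw": -0.7,"tx": 0,"ty": -0.0005,"tz": 0,"wx": 0,"wy": 0,"wz": 0},
    {"claw": -0.8,"tx": 0,"ty": -0.0005,"tz": 0,"wx": 0,"wy": 0,"wz": 0},
    {"claw": -1,"tx": 0,"ty": -0.0005,"tz": 0,"wx": 0,"wy": 0,"wz": 0},
    {"claw": -1,"tx": 0,"ty": -0.0005,"tz": 0,"wx": 0,"wy": 0,"wz": 0},
    {"claw": -1,"tx": 0,"ty": -0.0005,"tz": 0,"wx": 0,"wy": 0,"wz": 0},
    {"claw": -1,"tx": 0,"ty": -0.0005,"tz": 0,"wx": 0,"wy": 0,"wz": 0}
  ]
}}

```text
clock: 14.08
tcp_pos: [0.5599, -0.0855, 0.1065]
tool_rot: [0.112, 0.994, -0.0, 0.002]
ft_force: [-2.4, 3.3, 11.2]
width: 0.148
grip_force: 62.7
```

```bash
python3 g.py
```

```text
[ 0.55985509 -0.0855221   0.10646323] [ 0.00083429 -0.05070628  0.10646323] 0.1478723777918575 [ 0.00405553 -0.00127094 -0.99999097] 85.41860908431119 [-2.41832134  3.26136872 11.16230702] [ 0.47792779  0.44983712 -0.01616509]
to go [-0.00104962  0.00066427 -0.00346323]
```

Gripped the 14 mm bar. Turning clockwise in two stages, easing z up by 3 mm.

{"name": "apply_moves", "arguments": {
  "commands": [
    {"claw": -1,"tx": 0,"ty": 0,"tz": 0.003,"wx": 0,"wy": 0,"wz": -0.1},
    {"claw": -1,"tx": 0,"ty": 0,"tz": 0.003,"wx": 0,"wy": 0,"wz": -0.2},
    {"claw": -1,"tx": 0,"ty": 0,"tz": 0.003,"wx": 0,"wy": 0,"wz": -0.3},
    {"claw": -1,"tx": 0,"ty": 0,"tz": 0.003,"wx": 0,"wy": 0,"wz": -0.4},
    {"claw": -1,"tx": 0,"ty": 0,"tz": 0.003,"wx": 0,"wy": 0,"wz": -0.5},
    {"claw": -1,"tx": 0,"ty": 0,"tz": 0.003,"wx": 0,"wy": 0,"wz": -0.6},
    {"claw": -1,"tx": 0,"ty": 0,"tz": 0.003,"wx": 0,"wy": 0,"wz": -0.7},
    {"claw": -1,"tx": 0,"ty": 0,"tz": 0.003,"wx": 0,"wy": 0,"wz": -0.8}
  ]
}}

```text
clock: 14.75
tcp_pos: [0.5596, -0.0857, 0.1066]
tool_rot: [0.415, 0.91, 0.0, 0.002]
ft_force: [3.8, 0.3, -2.4]
width: 0.148
grip_force: 61.5
```

```bash
python3 g.py
```

```text
[ 0.5595687  -0.0857466   0.10657058] [ 0.0005832  -0.05096966  0.10657058] 0.1476535672055111 [ 0.00358617 -0.00152324 -0.99999241] 49.19749085751097 [ 3.78564479  0.2572052  -2.43518008] [ 0.06729665 -0.58400683  0.02624906]
to go [-0.00076323  0.00088876 -0.00357058]
```

Turned 36° so far, with low forces. 38–39° more.

{"name": "apply_moves", "arguments": {
  "commands": [
    {"claw": -1,"tx": 0,"ty": 0,"tz": 0,"wx": 0,"wy": 0,"wz": -0.12},
    {"claw": -1,"tx": 0,"ty": 0,"tz": 0,"wx": 0,"wy": 0,"wz": -0.24},
    {"claw": -1,"tx": 0,"ty": 0,"tz": 0,"wx": 0,"wy": 0,"wz": -0.36},
    {"claw": -1,"tx": 0,"ty": 0,"tz": 0,"wx": 0,"wy": 0,"wz": -0.48},
    {"claw": -1,"tx": 0,"ty": 0,"tz": 0,"wx": 0,"wy": 0,"wz": -0.6},
    {"claw": -1,"tx": 0,"ty": 0,"tz": 0,"wx": 0,"wy": 0,"wz": -0.72},
    {"claw": -1,"tx": 0,"ty": 0,"tz": 0,"wx": 0,"wy": 0,"wz": -0.82},
    {"claw": -1,"tx": 0,"ty": 0,"tz": 0,"wx": 0,"wy": 0,"wz": -0.86}
  ]
}}

```text
clock: 15.42
tcp_pos: [0.5593, -0.0858, 0.1066]
tool_rot: [0.693, 0.721, 0.0, 0.002]
ft_force: [3.3, 1.0, -2.6]
width: 0.147
grip_force: 61.6
```

```bash
python3 g.py
```

```text
[ 0.55927357 -0.08583696  0.10656333] [ 0.00030414 -0.05110156  0.10656333] 0.14723328621708973 [ 0.00284652 -0.00166922 -0.99999456] 10.542835514043453 [ 3.27153913  1.04806845 -2.615549  ] [ 0.01525088 -0.45445351  0.13604542]
to go [-0.00046809  0.00097913 -0.00356333]
```

The bar is at 79.5° (1.39 rad). Releasing and rising.

{"name": "apply_moves", "arguments": {
  "commands": [
    {"claw": -0.1,"tx": 0,"ty": 0,"tz": 0,"wx": 0,"wy": 0,"wz": 0},
    {"claw": 0,"tx": 0,"ty": 0,"tz": 0,"wx": 0,"wy": 0,"wz": 0},
    {"claw": 0,"tx": 0,"ty": 0,"tz": 0,"wx": 0,"wy": 0,"wz": 0},
    {"claw": 0,"tx": 0,"ty": 0,"tz": 0.015,"wx": 0,"wy": 0,"wz": 0},
    {"claw": 0,"tx": 0,"ty": 0,"tz": 0.035,"wx": 0,"wy": 0,"wz": 0},
    {"claw": 0,"tx": 0,"ty": 0,"tz": 0.07,"wx": 0,"wy": 0,"wz": 0},
    {"claw": 0,"tx": 0,"ty": 0,"tz": 0.11,"wx": 0,"wy": 0,"wz": 0},
    {"claw": 0,"tx": 0,"ty": 0,"tz": 0.13,"wx": 0,"wy": 0,"wz": 0}
  ]
}}

```text
clock: 16.08
tcp_pos: [0.56, -0.086, 0.2416]
tool_rot: [0.692, 0.722, 0.001, 0.003]
ft_force: [-0.2, -0.6, 1.1]
width: 0.501
grip_force: 0.0
```

{"name": "apply_moves", "arguments": {
  "commands": [
    {"claw": 0,"tx": -0.02,"ty": -0.03,"tz": 0,"wx": 0,"wy": 0,"wz": 0},
    {"claw": 0,"tx": -0.04,"ty": -0.06,"tz": 0,"wx": 0,"wy": 0,"wz": 0},
    {"claw": 0,"tx": -0.06,"ty": -0.09,"tz": 0,"wx": 0,"wy": 0,"wz": 0},
    {"claw": 0,"tx": -0.08,"ty": -0.12,"tz": 0,"wx": 0,"wy": 0,"wz": 0},
    {"claw": 0,"tx": -0.09,"ty": -0.15,"tz": 0,"wx": 0,"wy": 0,"wz": 0},
    {"claw": 0,"tx": -0.09,"ty": -0.17,"tz": 0,"wx": 0,"wy": 0,"wz": 0},
    {"claw": 0,"tx": -0.09,"ty": -0.17,"tz": 0,"wx": 0,"wy": 0,"wz": 0},
    {"claw": 0,"tx": -0.09,"ty": -0.17,"tz": 0,"wx": 0,"wy": 0,"wz": 0}
  ]
}}

```text
clock: 16.75
tcp_pos: [0.4677, -0.2561, 0.2364]
tool_rot: [0.693, 0.721, 0.0, -0.0]
ft_force: [0.6, 0.3, 0.4]
width: 0.503
grip_force: 0.0
```

```bash
python3 - <<'E'
from h import *
o=env.get_obs();print(o['tcp_pos'],o['ft_force'])
s=cam('top');scene(s)
L=loc(cloud(s));m=(L[...,2]>.077)&(L[...,2]<.087)&(abs(L[...,0])<.02)&(L[...,1]>-.015)&(L[...,1]<.125);P=L[m];print('cyl',len(P),P.mean(0),P.min(0),P.max(0))
b=s['img'][140:280,230:420];cv2.imwrite('pics/z.png',cv2.resize(b,None,fx=3,fy=3)[:,:,::-1])
E
```

```text
[ 0.46770796 -0.25610958  0.23644542] [0.5991941  0.34576274 0.36684149]
cyl cap 537 rect [ -3.2  26.   56.7 167.7   1.7] lo/hi [-30. -59.  77.] [ 27. 110.  92.]
tailtop 350 rect [ -0.1 -52.3  60.2  60.2  89.8] lo/hi [-30. -82.  92.] [ 30. -22. 101.]
knob 130 rect [ -1.2 -51.5  12.8  55.7   8.8] lo/hi [-11. -79. 118.] [  9. -24. 133.]
head 679 rect [ -0.2 160.9  51.7  90.2  89.9] lo/hi [-45. 135. 108.] [ 45. 187. 120.]
rail 702 rect [ 41.1 -49.9 299.   20.1  90. ] lo/hi [  31. -199.   58.] [ 51. 100.  68.]
cyl 553 [-0.00057949  0.05603203  0.08082905] [-0.01880612 -0.01477165  0.07703131] [0.0181871  0.12493883 0.08695028]
```

View pics/z.png

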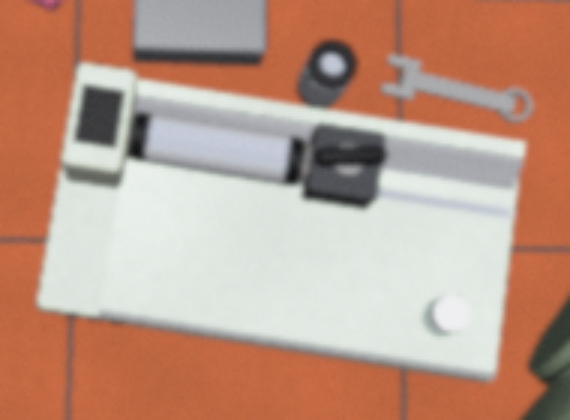

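The knob is turned, but the tailstock slid back about 2 mm while being gripped, to roughly 128–129 mm. That is inside tolerance but leaves little margin, so I'll push it up again gently.

{"name": "apply_moves", "arguments": {
  "commands": [
    {"claw": -1,"tx": 0.081,"ty": 0.102,"tz": 0,"wx": 0,"wy": 0,"wz": -0.234},
    {"claw": -1,"tx": 0.081,"ty": 0.102,"tz": 0,"wx": 0,"wy": 0,"wz": -0.234},
    {"claw": -1,"tx": 0.081,"ty": 0.102,"tz": 0,"wx": 0,"wy": 0,"wz": -0.234},
    {"claw": -1,"tx": 0.081,"ty": 0.102,"tz": 0,"wx": 0,"wy": 0,"wz": -0.234},
    {"claw": -1,"tx": 0.081,"ty": 0.102,"tz": -0.04,"wx": 0,"wy": 0,"wz": -0.234},
    {"claw": -1,"tx": 0.081,"ty": 0.102,"tz": -0.07,"wx": 0,"wy": 0,"wz": -0.234},
    {"claw": -1,"tx": 0.081,"ty": 0.102,"tz": -0.07,"wx": 0,"wy": 0,"wz": -0.234},
    {"claw": -1,"tx": 0.081,"ty": 0.102,"tz": -0.07,"wx": 0,"wy": 0,"wz": -0.234}
  ]
}}

```text
clock: 17.47
tcp_pos: [0.5474, -0.1514, 0.1644]
tool_rot: [0.755, 0.656, -0.001, -0.003]
ft_force: [0.3, -0.4, 0.3]
width: -0.002
grip_force: 0.0
```

```bash
python3 g.py
```

```text
[ 0.54740007 -0.15136567  0.1643983 ] [-0.0020143  -0.11765692  0.1643983 ] -0.0019040350231971784 [-0.00524087  0.00230735 -0.9999836 ] 0.2811828370278715 [ 0.26406823 -0.39280024  0.25018512] [ 0.0382462  -0.00281828  0.00449073]
to go [ 0.01140541  0.06650783 -0.0613983 ]
```

Now lower 84 mm, then advance 15 mm in small steps.

{"name": "apply_moves", "arguments": {
  "commands": [
    {"claw": -1,"tx": 0,"ty": 0,"tz": -0.035,"wx": 0,"wy": 0,"wz": 0},
    {"claw": -1,"tx": 0,"ty": 0,"tz": -0.07,"wx": 0,"wy": 0,"wz": 0},
    {"claw": -1,"tx": 0,"ty": 0,"tz": -0.083,"wx": 0,"wy": 0,"wz": 0},
    {"claw": -1,"tx": 0,"ty": 0,"tz": -0.083,"wx": 0,"wy": 0,"wz": 0},
    {"claw": -1,"tx": 0.0007,"ty": 0.005,"tz": -0.083,"wx": 0,"wy": 0,"wz": 0},
    {"claw": -1,"tx": 0.0014,"ty": 0.01,"tz": -0.083,"wx": 0,"wy": 0,"wz": 0},
    {"claw": -1,"tx": 0.002,"ty": 0.014,"tz": -0.083,"wx": 0,"wy": 0,"wz": 0},
    {"claw": -1,"tx": 0.0025,"ty": 0.018,"tz": -0.083,"wx": 0,"wy": 0,"wz": 0}
  ]
}}

```text
clock: 18.13
tcp_pos: [0.5535, -0.1352, 0.0858]
tool_rot: [0.755, 0.656, 0.001, 0.002]
ft_force: [0.5, 0.4, 0.3]
width: 0.005
grip_force: 0.0
```

```bash
python3 g.py
```

```text
[ 0.55348515 -0.13520795  0.08581755] [ 0.00168188 -0.10079163  0.08581755] 0.004522925670444467 [ 0.00427303 -0.00166044 -0.99998949] 0.1953774631475792 [0.49012538 0.36344219 0.26961452] [-0.00559915  0.02047126 -0.05466747]
to go [0.00532032 0.05035012 0.01718245]
```

No contact yet. Advance 8 mm more at 1 mm per row.

{"name": "apply_moves", "arguments": {
  "commands": [
    {"claw": -1,"tx": 0,"ty": 0.001,"tz": 0,"wx": 0,"wy": 0,"wz": 0},
    {"claw": -1,"tx": 0,"ty": 0.002,"tz": 0,"wx": 0,"wy": 0,"wz": 0},
    {"claw": -1,"tx": 0,"ty": 0.003,"tz": 0,"wx": 0,"wy": 0,"wz": 0},
    {"claw": -1,"tx": 0,"ty": 0.004,"tz": 0,"wx": 0,"wy": 0,"wz": 0},
    {"claw": -1,"tx": 0.0005,"ty": 0.005,"tz": 0,"wx": 0,"wy": 0,"wz": 0},
    {"claw": -1,"tx": 0.0005,"ty": 0.006,"tz": 0,"wx": 0,"wy": 0,"wz": 0},
    {"claw": -1,"tx": 0.001,"ty": 0.007,"tz": 0,"wx": 0,"wy": 0,"wz": 0},
    {"claw": -1,"tx": 0.001,"ty": 0.008,"tz": 0,"wx": 0,"wy": 0,"wz": 0}
  ]
}}

```text
clock: 18.8
tcp_pos: [0.5527, -0.1271, 0.0832]
tool_rot: [0.755, 0.655, -0.0, -0.0]
ft_force: [-0.3, -0.3, -0.2]
width: 0.003
grip_force: 0.0
```

```bash
python3 g.py; python3 -c "
from h import *
scene(cam('top'))"
```

```text
[ 0.55266344 -0.12714544  0.0832172 ] [-0.00029171 -0.09293132  0.0832172 ] 0.003312995405964489 [-9.71054835e-05  4.15876679e-05 -9.99999994e-01] 0.16592813514828042 [-0.30705213 -0.29159173 -0.16026224] [-0.01419265 -0.03298046 -0.01349723]
to go [0.00614204 0.04228761 0.0197828 ]
cyl cap 514 rect [  3.3  23.9 170.4  55.2  83.5] lo/hi [-30. -58.  77.] [ 26. 110.  92.]
tailtop 226 rect [  0.4 -44.4  44.9  61.2  88.2] lo/hi [-30. -68.  92.] [ 31. -23. 101.]
knob 83 rect [ -2.9 -41.8  13.   36.   10.8] lo/hi [-11. -59. 118.] [  6. -24. 131.]
head 690 rect [ -0.  160.9  51.8  90.6  89.8] lo/hi [-45. 135. 108.] [ 45. 187. 120.]
rail 409 rect [ 41.  -49.7 298.7  19.8  90. ] lo/hi [  31. -199.   58.] [ 51. 100.  68.]
```

{"name": "apply_moves", "arguments": {
  "commands": [
    {"claw": -1,"tx": 0,"ty": 0.0005,"tz": 0,"wx": 0,"wy": 0,"wz": 0},
    {"claw": -1,"tx": 0,"ty": 0.001,"tz": 0,"wx": 0,"wy": 0,"wz": 0},
    {"claw": -1,"tx": 0,"ty": 0.0015,"tz": 0,"wx": 0,"wy": 0,"wz": 0},
    {"claw": -1,"tx": 0,"ty": 0.002,"tz": 0,"wx": 0,"wy": 0,"wz": 0},
    {"claw": -1,"tx": 0,"ty": 0.0025,"tz": 0,"wx": 0,"wy": 0,"wz": 0},
    {"claw": -1,"tx": 0,"ty": 0.003,"tz": 0,"wx": 0,"wy": 0,"wz": 0},
    {"claw": -1,"tx": 0,"ty": 0.003,"tz": 0,"wx": 0,"wy": 0,"wz": 0},
    {"claw": -1,"tx": 0,"ty": 0.003,"tz": 0,"wx": 0,"wy": 0,"wz": 0}
  ]
}}

```text
clock: 19.52
tcp_pos: [0.5528, -0.1251, 0.0835]
tool_rot: [0.755, 0.655, -0.0, 0.001]
ft_force: [-0.2, -5.2, -0.6]
width: -0.003
grip_force: 0.0
```

```bash
python3 g.py; python3 -c "
from h import *
scene(cam('top'))"
```

```text
[ 0.5528455  -0.125069    0.08352463] [-0.0004104  -0.0908503   0.08352463] -0.00320626699293034 [ 5.27933658e-04 -1.39600668e-03 -9.99998886e-01] 0.15684045566291838 [-0.19734338 -5.24678218 -0.55247448] [-0.65358557  0.04431838 -0.0107917 ]
to go [0.00595997 0.04021116 0.01947537]
cyl cap 549 rect [ -3.5  25.   59.1 169.3   2.4] lo/hi [-30. -58.  77.] [ 30. 110.  92.]
tailtop 212 rect [  0.6 -42.   41.9  60.8  89.2] lo/hi [-30. -63.  92.] [ 31. -21. 101.]
knob 78 rect [ -3.1 -39.5  13.1  34.6   8.3] lo/hi [-11. -56. 118.] [  6. -22. 132.]
head 679 rect [1.00e-01 1.61e+02 5.19e+01 9.03e+01 9.00e+01] lo/hi [-45. 135. 108.] [ 45. 187. 120.]
rail 419 rect [ 4.100e+01 -5.000e+01  1.960e+01  2.984e+02  1.000e-01] lo/hi [  31. -199.   58.] [51. 99. 68.]
```

{"name": "apply_moves", "arguments": {
  "commands": [
    {"claw": -1,"tx": 0,"ty": 0.0005,"tz": 0,"wx": 0,"wy": 0,"wz": 0},
    {"claw": -1,"tx": 0,"ty": 0.001,"tz": 0,"wx": 0,"wy": 0,"wz": 0},
    {"claw": -1,"tx": 0,"ty": 0.0012,"tz": 0,"wx": 0,"wy": 0,"wz": 0},
    {"claw": -1,"tx": 0,"ty": 0.0012,"tz": 0,"wx": 0,"wy": 0,"wz": 0},
    {"claw": -1,"tx": 0,"ty": 0.0012,"tz": 0,"wx": 0,"wy": 0,"wz": 0},
    {"claw": -1,"tx": 0,"ty": 0.0012,"tz": 0,"wx": 0,"wy": 0,"wz": 0},
    {"claw": -1,"tx": 0,"ty": 0.0012,"tz": 0,"wx": 0,"wy": 0,"wz": 0},
    {"claw": -1,"tx": 0,"ty": 0.0012,"tz": 0,"wx": 0,"wy": 0,"wz": 0}
  ]
}}

```text
clock: 20.23
tcp_pos: [0.553, -0.124, 0.0835]
tool_rot: [0.755, 0.655, -0.0, 0.001]
ft_force: [0.6, -6.3, 0.2]
width: 0.001
grip_force: 0.0
```

Held again, at about 130–131 mm. Backing off and rising.

{"name": "apply_moves", "arguments": {
  "commands": [
    {"claw": -1,"tx": -0.002,"ty": -0.015,"tz": 0,"wx": 0,"wy": 0,"wz": 0},
    {"claw": -1,"tx": -0.004,"ty": -0.03,"tz": 0,"wx": 0,"wy": 0,"wz": 0},
    {"claw": -1,"tx": -0.005,"ty": -0.04,"tz": 0.02,"wx": 0,"wy": 0,"wz": 0},
    {"claw": -1,"tx": -0.005,"ty": -0.05,"tz": 0.06,"wx": 0,"wy": 0,"wz": 0},
    {"claw": -1,"tx": -0.01,"ty": -0.08,"tz": 0.1,"wx": 0,"wy": 0,"wz": 0},
    {"claw": -1,"tx": -0.03,"ty": -0.11,"tz": 0.12,"wx": 0,"wy": 0,"wz": 0},
    {"claw": -1,"tx": -0.06,"ty": -0.13,"tz": 0.13,"wx": 0,"wy": 0,"wz": 0},
    {"claw": -1,"tx": -0.06,"ty": -0.13,"tz": 0.13,"wx": 0,"wy": 0,"wz": 0}
  ]
}}

```text
clock: 20.9
tcp_pos: [0.4913, -0.2573, 0.2177]
tool_rot: [0.757, 0.654, -0.0, 0.003]
ft_force: [1.5, 0.8, 0.2]
width: -0.001
grip_force: 0.0
```

```bash
python3 -c "
from h import *
for n in('top','side'): scene(cam(n))
o=env.get_obs();print(o['tcp_pos'],o['ft_force'],abs(o['qd']).max())"
```

```text
cyl cap 524 rect [ -0.9  25.4 168.4  57.3  89.5] lo/hi [-30. -59.  77.] [ 27. 110.  92.]
tailtop 344 rect [  0.2 -50.2  61.2  60.    0.1] lo/hi [-30. -80.  92.] [ 31. -20. 101.]
knob 129 rect [ -0.2 -49.2  15.1  55.5  12.3] lo/hi [-11. -77. 118.] [ 11. -22. 132.]
head 680 rect [-2.000e-01  1.609e+02  9.050e+01  5.180e+01  1.000e-01] lo/hi [-45. 135. 108.] [ 45. 187. 120.]
rail 697 rect [ 4.100e+01 -5.010e+01  2.000e+01  2.995e+02  1.000e-01] lo/hi [  31. -200.   58.] [ 51. 100.  68.]
cyl cap 0
tailtop 0
knob 0
head 0
rail 346 rect [  41.  -147.   105.5   19.5   89.8] lo/hi [  31. -200.   58.] [ 51. -94.  66.]
[ 0.49234737 -0.25341583  0.2142883 ] [0.8261213  0.62060793 0.20096865] 0.04060983819167813
```

```bash
python3 -c "
from rig import env
print(env.sign_off())"
```

```text
the job is handed in; nothing more can be done
None
```

The job is handed in: the cylinder was rolled into the groove and is held between both centres (tailstock measured at about 131 mm), and the clamp knob is turned to about 1.38 rad; the sign-off returned no verdict.

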